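# Spin the bench turntable and brake it on its index mark

### The arm

A 6-joint arm with a two-finger parallel gripper is mounted at the origin on a cart in front of the work surface, level with it; the furniture and walls round the work are solid. World frame = base frame: x ahead of the robot, y to its left, z up, the work surface at z = 0. Lengths are in mm, angles in rad, forces in N, time in s.
With the tool pointing down it reaches from about 400 to 925 mm from the base axis. Payload 12.5 kg.
Tool frame: the origin (TCP) lies at the centre of the arm's flange, where the gripper is bolted on; the fingertips stand 190 mm ahead of it and the grasp point (between the pads) lies env.grip_point_offset ahead of it (env.grip_point_offset is the distance from the TCP to the grasp point, in mm); z points along the fingers, x is the direction in which the jaws open and shut, and the axes are right-handed (so a half turn about z gives the same grasp; the last joint's range is limited). The gripper opens to 95 mm and grips with 3 to 60 N. Pads are 20 mm wide; open, the fingers measure 119 mm over their backs; the gripper's body (75 mm by 180 mm) begins 59 mm behind the grasp point.
Start: joints at [1.171, 0.491, 1.559, -0, 1.092, -0.106], TCP at [180.971, 598.226, 404.761] pointing down, gripper open.
Joint ranges: [-3.1, 3.1], [-0.84, 2.19], [0.05, 2.79], [-1.13, 4.28], [0.06, 2.93], [-2.69, 2.69]. Speed limits (rad/s): [2.22, 2.22, 2.79, 3.14, 3.14, 3.14].

### API

Orientations are given as [roll, pitch, yaw] about the fixed x, y, z axes, in that order (R = Rz(yaw) Ry(pitch) Rx(roll)).
In Python, from cell import state, read_camera, camera_model, job_done, env gives the robot as it stands.
- The arm moves only by the tool arm_command, never from a script. Its argument "steps" is a list of rows, each a list of 6 numbers: the shift along the tool's x, y, z in cm, then the turn, a rotation vector about the tool's x, y, z in degrees. In form: [[dx, dy, dz, rx, ry, rz], ...]. A call has 1 to 12 rows; each row is the pose to reach, as a shift and turn from the pose commanded when the call began, along the tool's axes at that moment; what a row does not reach only later rows make up. A row lasts 1/12 s, in which the tool goes at most 41.7 mm and 7.16 degrees, less where a joint would pass 70% of its speed; a pose out of reach is approached as far as the arm can. A call with a gripper value outside its range is refused whole. "jaw" is the finger opening in cm, from 0 to 9.51, set as the call begins (left out, the last holds). The fingers move at their own pace and stop on an object; the grip force is fixed at half the most. Time passes only in rows, so rows that repeat a pose let the fingers close. It gives the time, the measured TCP pose, the force and the opening at its end, in the units of the state.
- state(): the state, without advancing time (a new reading comes with each control period).
- read_camera(name): name is "scene" or "side" or "wrist"; returns the picture (480x640x3 uint8, red, green, blue); there is no depth.
- camera_model(name): a dict with "K" (3x3 intrinsics, pixels), "xyz" and "rotation" of the camera in the world. Camera axes: x right, y up, looking along -z (the intrinsics and any distortion apply to the point x, -y, -z); pixel columns grow to the right and rows downward; lengths in mm; the calibration is good to about 2 mm. The wrist camera is an equidistant fisheye: a pixel r from the principal point sees the ray r / f radians off the axis. A picture is of the moment at which its call begins: read the wrist's pose just before it. camera_model takes no time and is no camera call; for the wrist camera it gives the pose at the moment of the call.
- job_done(): hands the job in, once; it reports no verdict.
The state is a dict: "t": time; "joints": joint angles; "qvel": joint speeds; "tau": joint torques, N m; "eef_pos": TCP position; "tcp_rot": TCP orientation; "ft_force": force on the tool from outside, world axes, zero at the start; "moment": the same for the moment, N m; "opening": opening from 0.0 (shut) to 1.0 (fully open).
Only numpy, scipy, OpenCV 4.12 (cv2) and the standard library are available. Lean on these libraries where they do the work, as an engineer would, in place of code of your own. Each camera call takes 0.05 s, during which the arm holds its last target. There are 200 camera calls.

### The job

Check the bench turntable: flick its black knob so that the disc spins freely anticlockwise (seen from above), and let go of it so that its red mark runs past the white pointer untouched at least once. Then, on a later pass, brake the turning disc with a fingertip on its flat top so that the red mark stops within the green arc, and finish holding it there with the fingertip. Do not grip anything, do not stop the disc by its knob or push it slowly round to the arc, and leave the other things on the table alone.

Things in the scene. Friction and masses are not known exactly. Their poses are not given: they have to be found in the camera images.
- turntable: fixed bench turntable: grey round base, 264 mm across, 20 mm high. Origin on the table at the centre of the base, straight below the disc's axle; z up. Its own -x axis points from the axle to the white pointer. The green arc on the base spans 0.2 rad (11 degrees) either side of the pointer.
- pointer (a point): white pointer stripe on the base rim, in the middle of the green arc, 120 mm from the axle, 23 mm above the table.
- wheel (a joint): turn of the disc on its axle, rad, counted over many turns: 0 (and every whole turn of 6.283) when the red mark is at the pointer, growing anticlockwise seen from above. At the start it is at rest somewhere between -4.4 and -1.6. It runs very freely: left alone it loses about half its speed in some 6 to 10 s and does not stop by itself in the time allowed. Inertia about 0.007 kg m2 (varies).
- disc_top (a point): bare aluminium disc that turns (wheel_c0 in the rules), 210 mm across, its flat top 40 mm above the table; this point is on the axle at that level. Its own -x points to the red mark, +x to the knob. A hub cap, 28 mm across, stands 7 mm above the top; from 14 to 77 mm from the axle the top is clear. Rigid vertically; a few newtons pressed down there stop it within hundredths of a radian.
- index_mark (a point): the red mark on the disc: a radial stripe 34 mm long and 8 mm wide at the rim; this point is 100 mm from the axle on the top, 40 mm above the table.
- knob (a point): black upright knob (in the rules wheel_c1) fixed on the disc opposite the red mark, 16 mm in diameter, 26 mm high, its axis 85 mm from the axle. This point is in its middle, half-way up, 53 mm above the table; its foot is on the disc's top, 40 mm, its top 66 mm above the table. Push its side along the rim to spin the disc.
- stapler: black desk stapler, 40x166x55 mm; loose bystander, to be left where it is; origin under its centre.
- tape_elec: small black roll of tape lying flat, 59 mm across, 19 mm high; loose bystander, to be left where it is; origin under its centre.
- marker_black: black felt marker lying down, 19x133x19 mm; loose bystander, to be left where it is; origin under its centre.
- spring_clamp: black spring clamp with orange tips, lying flat, 50x123x20 mm; loose bystander, to be left where it is; origin under its centre.
- label_roll: roll of white labels lying flat, 94 mm across, 50 mm high; loose bystander, to be left where it is; origin under its centre.

How it is judged:
By the outcome, as a careful person would: the job done as asked, in the order asked, and still so for the second after the job is handed in, while the arm keeps its last pose, push and grip.
It also fails if it takes over 64 s, if anything falls off the work surface, if the arm or the gripper's body presses on something with over 40 N, if the wrist force passes 120 N, or if a joint passes its speed limit or range.

## Working session

There is one attempt and no reset: what is moved stays moved. The work goes in short steps, Python scripts to look and compute and a tool call to move; the robot and the scene stay as the last step left them, time stands still between calls to the robot, and variables do not carry over. Pictures are saved under pics/ and viewed, about 8 in all and at most 12, crops included, and the job is handed in when it is done.

Besides the shell and the picture viewer there is one more tool, called after "Request:" by a JSON object that holds its "op" and its "data". arm_command: Moves the arm, as the interface text tells. Its arguments: {"type":"object","properties":{"steps":{"type":"array"},"jaw":{"type":"number"}},"required":["steps"]}

```bash
mkdir -p pics; ls
python3 - <<'E'
from cell import *
import cv2,numpy as np
s=state(); print(s['t'],s['eef_pos'],s['tcp_rot'],s['ft_force'],s['opening'],env.grip_point_offset)
for n in ["scene","side","wrist"]:
    m=camera_model(n); print(n,{k:np.round(v,3).tolist() if not isinstance(v,str) else v for k,v in m.items()})
    cv2.imwrite(f"pics/{n}0.png",read_camera(n)[:,:,::-1])
E
```

```text
pics
0.0 [180.9618203  598.18437853 404.13836333] [-3.14147467e+00  1.15378178e-03  1.27699527e+00] [-0.14863262  1.14761607 -1.05473125] 1.003412587834207 171.3
scene {'K': [[479.108, 0.0, 313.222], [0.0, 479.108, 240.226], [0.0, 0.0, 1.0]], 'xyz': [-38.024, -409.997, 877.877], 'rotation': [0.77, 0.0, -0.781]}
side {'K': [[575.811, 0.0, 321.398], [0.0, 575.811, 237.812], [0.0, 0.0, 1.0]], 'xyz': [181.854, 1236.225, 519.719], 'rotation': [1.195, -0.0, -2.848]}
wrist {'K': [[371.648, 0.0, 319.412], [0.0, 371.648, 245.219], [0.0, 0.0, 1.0]], 'xyz': [99.804, 621.542, 385.008], 'rotation': [-0.3, 0.001, 1.276]}
```

View pics/scene0.png

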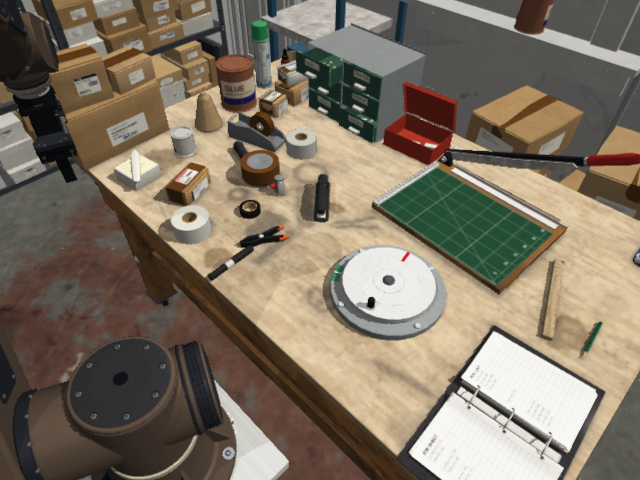

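View pics/side0.png

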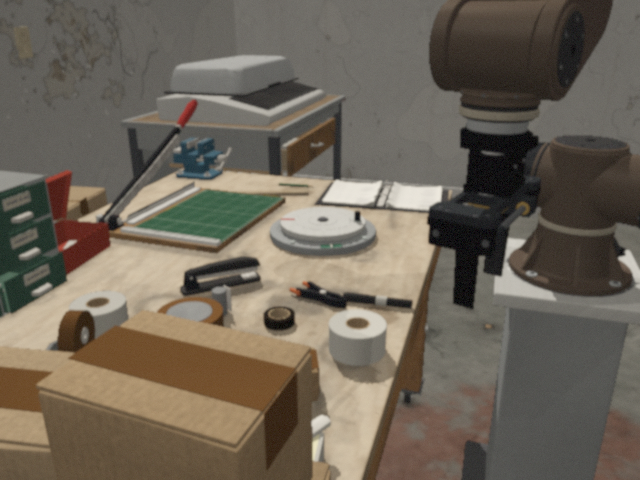

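The scene view shows the hub near (389,281), the red mark near (406,256), the knob near (371,302) and the green arc near (337,272). In the side view the hub is near (323,219), the knob near (357,216) and the mark near (288,219). I'll zoom in on both.

Run:
```python
import cv2,numpy as np
a=cv2.imread('pics/scene0.png')[235:340,320:455]; b=cv2.imread('pics/side0.png')[195:260,260:385]
a=cv2.resize(a,(675,525)[0:2] and (540,420),interpolation=cv2.INTER_CUBIC); b=cv2.resize(b,None,fx=4,fy=4,interpolation=cv2.INTER_CUBIC)[:, :]
# side crop below? keep separate widths
c=np.zeros((420,1,3),np.uint8)
w=np.zeros((600,800,3),np.uint8); w[:340,:]=0
w[0:340,0:437]=cv2.resize(a,(437,340)); w[340:600,0:500]=b
cv2.imwrite('pics/crop0.png',w)
```

```text
(no output)
```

View pics/crop0.png

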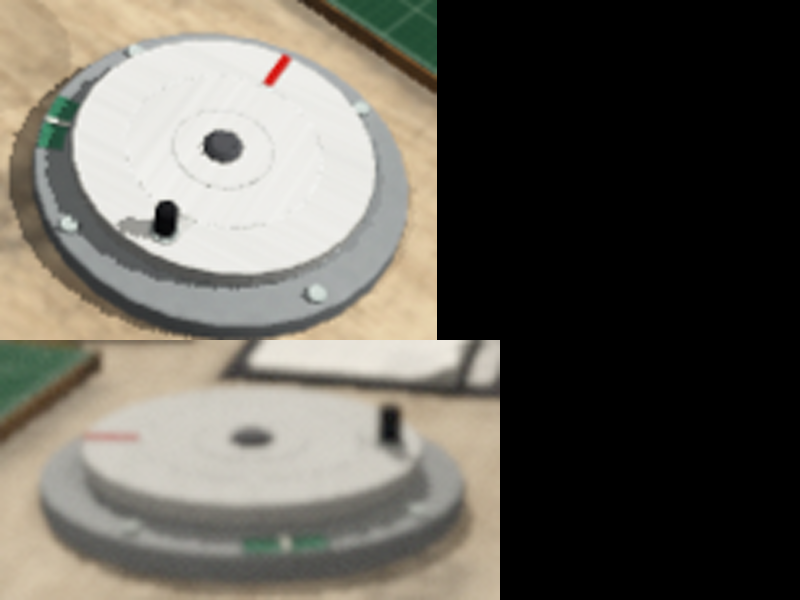

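The crop gives, in full-image pixels, hub cap, mark centroid, pointer and knob top. Scene: (388.3,279.2), (405.7,256.8), (337.9,272.4), (371.3,298). Side: (322.8,218.8), (287.5,219.2), (331.5,245.5), (357.5,212).

```bash
cat > h.py <<'E'
from cell import *
import numpy as np, cv2
from scipy.spatial.transform import Rotation as R
def ray(n,u,v,m=None):
    m=m or camera_model(n); K=m['K']; x,y=(u-K[0][2])/K[0][0],(v-K[1][2])/K[1][1]
    if n=='wrist':
        r=np.hypot(x,y)+1e-12; d=np.array([np.sin(r)*x/r,-np.sin(r)*y/r,-np.cos(r)])
    else: d=np.array([x,-y,-1.])
    d=R.from_euler('xyz',m['rotation']).apply(d); return np.array(m['xyz']),d/np.linalg.norm(d)
def plane(n,u,v,z,m=None):
    o,d=ray(n,u,v,m); return o+d*(z-o[2])/d[2]
def proj(n,P,m=None):
    m=m or camera_model(n); K=m['K']
    q=R.from_euler('xyz',m['rotation']).inv().apply(np.atleast_2d(P)-np.array(m['xyz'])); q=q*[1,-1,-1]
    if n=='wrist':
        h=np.hypot(q[:,0],q[:,1])+1e-12; th=np.arctan2(h,q[:,2]); k=q[:,:2]/h[:,None]*th[:,None]
    else: k=q[:,:2]/q[:,2:]
    return k*[K[0][0],K[1][1]]+[K[0][2],K[1][2]]
def tri(rs):
    A=sum(np.eye(3)-np.outer(d,d) for o,d in rs); b=sum((np.eye(3)-np.outer(d,d))@o for o,d in rs); return np.linalg.solve(A,b)
E
python3 - <<'E'
from h import *
np.set_printoptions(precision=1,suppress=True)
S=dict(hub=(388.3,279.2),mark=(405.7,256.8),ptr=(337.9,272.4),ktop=(371.3,298))
D=dict(hub=(322.75,218.75),mark=(287.5,219.25),ptr=(331.5,245.5),ktop=(357.5,211.7))
z=dict(hub=47,mark=40,ptr=23,ktop=66)
for k in S: print(k,tri([ray('scene',*S[k]),ray('side',*D[k])]),plane('scene',*S[k],z[k]),plane('side',*D[k],z[k]))
# disc fit: bright white region in scene image, boundary -> plane z=40 circle
im=cv2.imread('pics/scene0.png'); g=im.min(2)
m=np.zeros_like(g); m[235:340,320:455]=(g[235:340,320:455]>190)
m=cv2.morphologyEx(m,cv2.MORPH_CLOSE,np.ones((9,9)))
c=max(cv2.findContours(m,0,1)[0],key=cv2.contourArea)[:,0]
c=cv2.convexHull(c)[:,0]
P=np.array([plane('scene',u,v,40) for u,v in c])
A=np.c_[2*P[:,:2],np.ones(len(P))]; s=np.linalg.lstsq(A,(P[:,:2]**2).sum(1),rcond=None)[0]
r=np.sqrt(s[2]+s[0]**2+s[1]**2); print('circle',s[:2],r,np.abs(np.hypot(*(P[:,:2]-s[:2]).T)-r).max())
E
```

```text
hub [564.5 -41.5  43.8] [562.6 -42.8  47. ] [561.4 -32.5  47. ]
mark [650.5 -25.1  39.1] [650.1 -25.5  40. ] [649.4 -22.5  40. ]
ptr [512.5  64.3  21. ] [512.5  63.6  23. ] [509.8  70.5  23. ]
ktop [482.1 -58.4  65.4] [483.3 -58.4  66. ] [480.1 -54.6  66. ]
circle [561.6 -46.3] 110.02493443345672 16.569241451837456
```

Two views agree: the axle is near (564.5,-42), the pointer is at 116° and 118 mm out, and the mark is at 11°. That puts the knob at 191° near (482,-58.5), with the wheel at about -1.83. I'll shut the jaws and move above the start of the push, turned to yaw 26° so the tool's y axis lies along the push.

Request:
{"op": "arm_command", "data": {"steps": [[-22.8,27.7,0,0,0,47],[-22.8,27.7,0,0,0,47],[-22.8,27.7,0,0,0,47],[-22.8,27.7,0,0,0,47],[-22.8,27.7,0,0,0,47],[-22.8,27.7,0,0,0,47],[-22.8,27.7,0,0,0,47],[-22.8,27.7,0,0,0,47],[-51,44.7,9,0,0,47],[-51,44.7,9,0,0,47],[-51,44.7,9,0,0,47],[-51,44.7,9,0,0,47]], "jaw": 0}}

```text
t: 1.15
eef_pos: [409.5, 163.5, 363.3]
tcp_rot: [3.142, -0.0, 0.457]
ft_force: [1.8, 0.3, -0.5]
opening: 0.218
```

Run:
```python
from h import *
s=state(); print(s['t'],s['eef_pos'],s['tcp_rot'],s['ft_force'],s['opening'],s['joints'])
```

```text
1.15 [409.46124899 163.52197536 363.28163031] [ 3.14156789e+00 -4.46330220e-04  4.56841859e-01] [ 1.76563796  0.31408836 -0.50783517] 0.21815905040582037 [ 2.29912039e-01  2.89198984e-01  2.04046827e+00  1.05176460e-04
  8.11484942e-01 -2.27002203e-01]
```

Request:
{"op": "arm_command", "data": {"steps": [[-3.2,17,6,0,0,0],[-3.2,17,6,0,0,0],[-3.2,17,6,0,0,0],[-3.2,17,6,0,0,0],[-3.2,17,6,0,0,0],[-3.2,17,6,0,0,0],[-3.2,17,6,0,0,0],[-3.2,17,6,0,0,0]]}}

```text
t: 1.82
eef_pos: [455.5, -0.6, 303.8]
tcp_rot: [-3.141, 0.0, 0.457]
ft_force: [0.1, -0.1, -0.2]
opening: 0.004
```

Run:
```python
from h import *
s=state(); print(s['t'],s['eef_pos'],s['tcp_rot'],s['ft_force'],s['opening'],np.abs(s['qvel']).max())
m=camera_model('wrist'); im=read_camera('wrist'); print(m)
cv2.imwrite('pics/w1.png',im[:,:,::-1])
C=np.array([564.5,-42,0]); p=lambda r,a,z:C+[r*np.cos(np.radians(a)),r*np.sin(np.radians(a)),z]
print(proj('wrist',[p(0,0,47),p(120,116,23),p(88,11.3,40),p(85,191.3,66),p(85,191.3,40)],m))
```

```text
1.8167 [455.4518504   -0.61163    303.81080369] [-3.14135729e+00  1.07564581e-05  4.56860127e-01] [ 0.0677536  -0.06205368 -0.24431049] 0.0038261212353331723 0.01843261354084055
{'K': array([[371.64829954,   0.        , 319.41214158],
       [  0.        , 371.64829954, 245.21927809],
       [  0.        ,   0.        ,   1.        ]]), 'xyz': array([417.67915623,  73.84914412, 284.60128255]), 'rotation': array([-3.00444707e-01,  3.68956803e-04,  4.56280478e-01])}
[[421.67034376 360.10130386]
 [429.68016833 203.22902795]
 [505.62159181 369.00899595]
 [317.51313811 353.4736202 ]
 [317.67974582 334.57573872]]
```

View pics/w1.png

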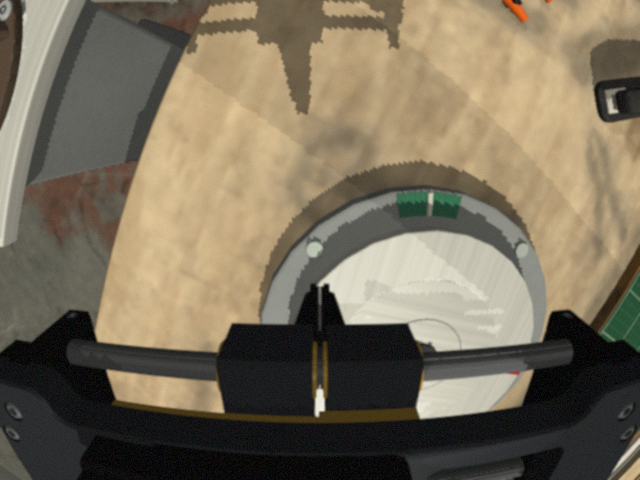

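The wrist picture shows the pointer at (430,203), where (429.7,203.2) was predicted, and the base and disc where expected. The map holds, so now the flick along tool y: lower, push the knob at about 14 mm per row, stop and lift.

Request:
{"op": "arm_command", "data": {"steps": [[-0.36,0.5,3.4,0,0,0],[-0.36,1.0,6.8,0,0,0],[-0.36,1.5,6.8,0,0,0],[-0.36,2.2,6.8,0,0,0],[-0.36,3.2,6.8,0,0,0],[-0.36,4.5,6.8,0,0,0],[-0.36,5.9,6.8,0,0,0],[-0.36,7.3,6.8,0,0,0],[-0.36,8.7,6.8,0,0,0],[-0.36,9.6,6.8,0,0,0],[-0.36,9.8,4.0,0,0,0],[-0.36,9.8,0,0,0,0]]}}

```text
t: 2.87
eef_pos: [495.8, -92.2, 302.1]
tcp_rot: [-3.138, 0.004, 0.455]
ft_force: [0.9, -0.1, -0.1]
opening: 0.007
```

```bash
cat > mark.py <<'E'
from h import *
C=np.array([564.5,-42.])
def mark(n):
    t=state()['t']; m=camera_model(n); im=read_camera(n).astype(int)
    k=(im[:,:,0]>120)&(im[:,:,0]-im[:,:,1]>60)&(im[:,:,0]-im[:,:,2]>60)
    vs,us=np.nonzero(k); P=[]
    for u,v in zip(us,vs):
        q=plane(n,u,v,40,m)[:2]-C
        if 60<np.hypot(*q)<115: P.append(q)
    if len(P)<5: return t,None,len(P),None
    q=np.mean(P,0); a=np.arctan2(q[1],q[0])-np.radians(116.1)
    return t,(a+np.pi)%(2*np.pi)-np.pi,len(P),np.hypot(*q)
E
python3 - <<'E'
from mark import *
s=state(); print(s['t'],s['eef_pos'],s['ft_force'])
for i in range(3): print(mark('scene'),mark('side'),mark('wrist'))
E
```

```text
2.8667 [495.80292361 -92.18718292 302.0956515 ] [ 0.89167174 -0.13252818 -0.14849987]
(2.8667, np.float64(-0.6328534745345853), 42, np.float64(87.12757593622544)) (2.9167, np.float64(-0.5188116965755576), 7, np.float64(89.60585268482866)) (2.9667, np.float64(-0.40300591465142555), 454, np.float64(86.94959931149599))
(3.0167, np.float64(-0.2926618911902432), 38, np.float64(87.03295022514892)) (3.0667, np.float64(-0.1701616742304135), 9, np.float64(87.12045334942084)) (3.1167, np.float64(-0.061487041898272476), 521, np.float64(86.95334513345362))
(3.1667, np.float64(0.04603616646648856), 43, np.float64(86.87662403417488)) (3.2167, np.float64(0.16119796792023822), 9, np.float64(88.06544101220543)) (3.2667, np.float64(0.2765128432475956), 553, np.float64(86.35436107320822))
```

The disc runs free at about 2.27 rad/s and passed the pointer untouched at t≈3.15, with all three cameras agreeing. Next I hover over the clear part of the top, about 45 mm from the axle on the pointer side.

Request:
{"op": "arm_command", "data": {"steps": [[4.2,-3,0,0,0,0],[8.4,-6,0,0,0,0],[8.4,-6,0,0,0,0],[8.4,-6,0,0,0,0],[8.4,-6,2,0,0,0],[8.4,-6,4,0,0,0],[8.4,-6,5,0,0,0],[8.4,-6,5.5,0,0,0],[8.4,-6,5.5,0,0,0],[8.4,-6,5.5,0,0,0],[8.4,-6,5.5,0,0,0],[8.4,-6,5.5,0,0,0]]}}

```text
t: 4.32
eef_pos: [544.7, -0.1, 249.4]
tcp_rot: [3.141, -0.001, 0.457]
ft_force: [0.4, -0.3, -0.1]
opening: 0.004
```

Run:
```python
from mark import *
s=state(); print(s['t'],s['eef_pos'],s['tcp_rot'],s['ft_force'])
for i in range(2): print(mark('scene'),mark('wrist'))
```

```text
4.3167 [ 5.44741239e+02 -6.50550477e-02  2.49370844e+02] [ 3.14093814e+00 -1.13236187e-03  4.56578844e-01] [ 0.37035278 -0.30700784 -0.0852634 ]
(4.3167, np.float64(2.475212387296885), 64, np.float64(90.48727676650725)) (4.3667, None, 0, None)
(4.4167, np.float64(2.679549062272062), 58, np.float64(89.34131909546403)) (4.4667, None, 0, None)
```

Request:
{"op": "arm_command", "data": {"steps": [[0,0,1.4,0,0,0],[0,0,1.4,0,0,0],[0,0,1.4,0,0,0],[0,0,1.4,0,0,0],[0,0,1.4,0,0,0],[0,0,1.4,0,0,0],[0,0,1.4,0,0,0],[0,0,1.4,0,0,0],[0,0,1.4,0,0,0],[0,0,1.4,0,0,0],[0,0,1.4,0,0,0],[0,0,1.4,0,0,0]]}}

```text
t: 5.52
eef_pos: [544.6, 0.1, 234.6]
tcp_rot: [-3.142, -0.0, 0.457]
ft_force: [0.7, 0.7, 0.5]
opening: 0.004
```

Run:
```python
from mark import *
s=state(); print(s['t'],s['eef_pos'],s['ft_force'])
for i in range(2): print(mark('scene'),mark('wrist'))
```

```text
5.5167 [5.44648380e+02 8.28617854e-02 2.34598470e+02] [0.68107725 0.6535193  0.54971525]
(5.5167, np.float64(-1.558594052893546), 36, np.float64(88.01103671372881)) (5.5667, np.float64(-1.4496443169590152), 31, np.float64(100.87492577565507))
(5.6167, np.float64(-1.3867532686100477), 36, np.float64(85.79808909836274)) (5.6667, np.float64(-1.3075215983966253), 635, np.float64(87.19416545652572))
```

Request:
{"op": "arm_command", "data": {"steps": [[0,0,0,0,0,0],[0,0,0,0,0,0],[0,0,0,0,0,0],[0,0,0,0,0,0],[0,0,0,0,0,0],[0,0,0,0,0,0],[0,0,0,0,0,0],[0,0,0,0,0,0],[0,0,0,0,0,0],[0,0,0,0,0,0],[0,0,0,0,0,0],[0,0,0,0,0,0]]}}

```text
t: 6.72
eef_pos: [544.6, 0.1, 234.6]
tcp_rot: [-3.142, -0.0, 0.457]
ft_force: [-0.6, -0.7, 1.0]
opening: 0.004
```

Run:
```python
from mark import *
s=state(); print(s['t'],s['eef_pos'],s['ft_force'])
for i in range(2): print(mark('scene'),mark('wrist'))
```

```text
6.7167 [5.44639145e+02 6.24929790e-02 2.34596327e+02] [-0.58741755 -0.67111594  0.958316  ]
(6.7167, np.float64(0.4321920188744368), 47, np.float64(88.00515048051972)) (6.7667, np.float64(0.5267526398993398), 1026, np.float64(87.38338686859882))
(6.8167, np.float64(0.5883539383514806), 47, np.float64(88.09901684904605)) (6.8667, np.float64(0.683604596296048), 947, np.float64(87.40990151633397))
```

Request:
{"op": "arm_command", "data": {"steps": [[0,0,0,0,0,0],[0,0,0,0,0,0],[0,0,0,0,0,0],[0,0,0,0,0,0],[0,0,0,0,0,0],[0,0,0,0,0,0],[0,0,0,0,0,0],[0,0,0,0,0,0],[0,0,0,0,0,0],[0,0,0,0,0,0],[0,0,0,0,0,0],[0,0,0,0,0,0]]}}

```text
t: 7.92
eef_pos: [544.6, 0.1, 234.6]
tcp_rot: [-3.142, -0.0, 0.457]
ft_force: [-0.3, 0.7, 0.2]
opening: 0.001
```

Request:
{"op": "arm_command", "data": {"steps": [[0,0,0,0,0,0],[0,0,0,0,0,0],[0,0,0,0,0,0],[0,0,0,0,0,0],[0,0,0,0,0,0],[0,0,0,0,0,0],[0,0,0,0,0,0],[0,0,0,0,0,0],[0,0,0,0,0,0],[0,0,0,0,0,0],[0,0,0,0,0,0],[0,0,0,0,0,0]]}}

```text
t: 8.92
eef_pos: [544.6, 0.1, 234.6]
tcp_rot: [-3.142, -0.0, 0.457]
ft_force: [0.7, 0.4, -0.0]
opening: 0.004
```

Request:
{"op": "arm_command", "data": {"steps": [[0,0,0,0,0,0],[0,0,0,0,0,0],[0,0,0,0,0,0],[0,0,0,0,0,0],[0,0,0,0,0,0],[0,0,0,0,0,0],[0,0,0,0,0,0],[0,0,0,0,0,0],[0,0,0,0,0,0],[0,0,0,0,0,0],[0,0,0,0,0,0],[0,0,0,0,0,0]]}}

```text
t: 9.92
eef_pos: [544.6, 0.1, 234.6]
tcp_rot: [-3.142, -0.0, 0.457]
ft_force: [-0.2, 0.3, -0.6]
opening: 0.002
```

Run:
```python
from mark import *
s=state(); print(s['t'],s['eef_pos'],s['ft_force'])
for i in range(4): print(mark('wrist'))
print(state()['t'])
```

```text
9.9167 [5.44626039e+02 8.03050235e-02 2.34596949e+02] [-0.1749842   0.29153608 -0.62205719]
(9.9167, None, 0, None)
(9.9667, None, 0, None)
(10.0167, np.float64(-1.4329949518734733), 161, np.float64(93.76584955885313))
(10.0667, np.float64(-1.3971646061363225), 509, np.float64(88.97924721743388))
10.1167
```

Request:
{"op": "arm_command", "data": {"steps": [[0,0,0,0,0,0],[0,0,0,0,0,0],[0,0,0,0,0,0],[0,0,0,0,0,0],[0,0,0,0,0,0],[0,0,0,0,0,0],[0,0,0,0,0,0]]}}

```text
t: 10.7
eef_pos: [544.6, 0.1, 234.6]
tcp_rot: [-3.142, -0.0, 0.457]
ft_force: [0.1, -0.4, 0.2]
opening: 0.007
```

Run:
```python
from mark import *
for i in range(3): print(mark('wrist'))
print(state()['t'])
```

```text
(10.7, np.float64(-0.7091399315321119), 917, np.float64(87.06343022575399))
(10.75, np.float64(-0.655619947038689), 941, np.float64(86.94280490615954))
(10.8, np.float64(-0.6030535832564068), 987, np.float64(87.20162281036153))
10.85
```

Speed is 1.06 rad/s and the mark will be about 0.55 rad short of the pointer as the call starts. The tip is 4.6 mm above the top. I lower it close, then press so that contact comes about 0.5 s from now.

Request:
{"op": "arm_command", "data": {"steps": [[0,0,0.1,0,0,0],[0,0,0.2,0,0,0],[0,0,0.3,0,0,0],[0,0,0.32,0,0,0],[0,0,0.32,0,0,0],[0,0,0.66,0,0,0],[0,0,0.7,0,0,0],[0,0,0.7,0,0,0]]}}

```text
t: 11.52
eef_pos: [545.1, 0.3, 230.3]
tcp_rot: [3.14, -0.004, 0.456]
ft_force: [-4.2, 3.8, 33.4]
opening: 0.005
```

Run:
```python
from mark import *
s=state(); print(s['t'],s['eef_pos'],s['ft_force'])
for i in range(3): print(mark('wrist'))
s=state(); print(s['t'],s['eef_pos'],s['ft_force'])
```

```text
11.5167 [5.45146583e+02 3.24205459e-01 2.30260486e+02] [-4.20459188  3.7783146  33.42064151]
(11.5167, np.float64(-0.11139180695477569), 761, np.float64(81.21497773116596))
(11.5667, np.float64(-0.11091008836556426), 761, np.float64(81.2616592868338))
(11.6167, np.float64(-0.11105137032371015), 759, np.float64(81.26858260992076))
11.6667 [5.45110886e+02 3.33914965e-01 2.30240221e+02] [-5.25587964  4.03238381 33.2111884 ]
```

The disc has stopped, but the press is 33 N, so I'll ease it a little and check with every camera.

Request:
{"op": "arm_command", "data": {"steps": [[0,0,-0.06,0,0,0],[0,0,-0.12,0,0,0],[0,0,-0.12,0,0,0],[0,0,-0.12,0,0,0]]}}

```text
t: 12.0
eef_pos: [545.0, 0.2, 230.3]
tcp_rot: [3.14, -0.003, 0.457]
ft_force: [-2.5, 2.0, 18.1]
opening: 0.006
```

Run:
```python
from mark import *
for n in ('wrist','scene','side'): print(n,mark(n))
s=state(); print(s['t'],s['eef_pos'],s['ft_force'])
w=cv2.resize(read_camera('wrist')[100:340,160:480,::-1],(480,360),interpolation=cv2.INTER_CUBIC)
a=read_camera('scene')[235:340,320:455,::-1]; b=read_camera('side')[195:260,260:385,::-1]
o=np.zeros((600,800,3),np.uint8); o[:360,:480]=w; o[:233,490:790]=cv2.resize(a,(300,233)); o[365:600,0:452]=cv2.resize(b,(452,235),interpolation=cv2.INTER_CUBIC)
cv2.imwrite('pics/end1.png',o)
```

```text
wrist (12.0, np.float64(-0.10315068760749213), 777, np.float64(81.45023402728948))
scene (12.05, None, 0, None)
side (12.1, np.float64(-0.11154574116931348), 7, np.float64(84.05443788406656))
12.15 [5.45050562e+02 2.10137673e-01 2.30326293e+02] [-2.21746825  2.15374488 18.50417155]
```

View pics/end1.png

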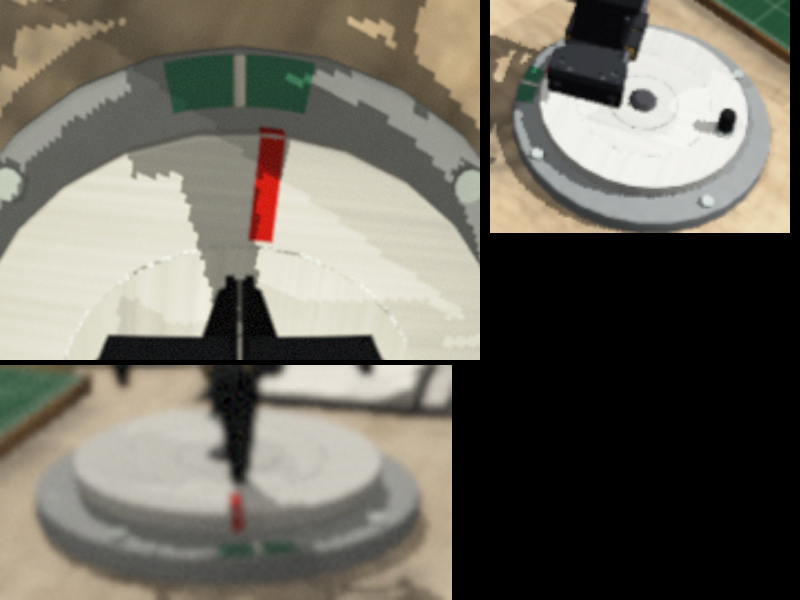

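The wrist crop shows the red stripe at about (265,190), a little short of the pointer stripe at (240,80) and well inside the green arc, which spans columns 165 to 315. Wrist and side cameras give -0.10 and -0.11 rad, and the fingertip holds with 18 N. Handing in.

```bash
python3 -c "
from cell import *
print(job_done()); print(state()['t'])"
```

```text
the job is handed in; nothing more can be done
None
the job is handed in; nothing more can be done
```

The disc is stopped with its red mark inside the green arc, and the fingertip was still holding it there when I handed the job in at about t = 12.3 s.

- **Flick:** I pushed the knob with the shut fingertips and lifted clear. The disc ran free anticlockwise at about 2.3 rad/s, and the mark passed the pointer twice with nothing touching it, once seen on camera and once inferred from the angles before and after.
- **Brake:** On the third pass, at about 1.06 rad/s, I pressed the fingertip on the flat top about 45 mm from the axle. The disc stopped at once.
- **Position:** The mark stands 0.10 rad before the pointer by the wrist camera and 0.11 rad by the side camera, against the ±0.2 rad allowed. The last picture also shows it inside the arc. The scene camera could not see the mark because the gripper was in the way.
- **Force:** The brake pressed harder than planned, at 33 N, so I eased it to 18 N. The wrist reading changed by about 0.008 rad as I did so.
- **Other items:** I gripped nothing and kept the arm's path well above the other things on the table, but I took no last picture to check that they had not moved.

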